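# Push the sample carriage round the racks and seat it in the spectrometer dock

## Robot

A 6-joint arm with a two-finger parallel gripper is mounted at the origin on the work surface. World frame = base frame: x ahead of the robot, y to its left, z up, the work surface at z = 0. Lengths are in m, angles in degrees, forces in N, time in s.
With the tool pointing down it reaches from about 0.375 to 0.9 m from the base axis. Payload 3.1 kg.
Tool frame: the origin (TCP) lies at the very end of the fingers, on their centre line; the grasp point (between the pads) lies 19 mm behind it; z points along the fingers, y is the direction in which the jaws open and shut (so a half turn about z gives the same grasp; the last joint's range is limited). The gripper opens to 87 mm and grips with 3 to 60 N. Pads are 19 mm wide; open, the fingers measure 117 mm over their backs; the gripper's body (75 mm by 190 mm) begins 51 mm behind the grasp point.
Start: joints at [57.038, 30.224, 82.088, -0, 67.689, -10.227], TCP at [0.242, 0.576, 0.188] pointing down, gripper open.
Joint ranges: [-176.69, 176.69], [-43.24, 126.21], [12.49, 139.97], [-82, 262], [0, 151.66], [-163.58, 163.58]. Speed limits (degrees/s): [159.86, 159.86, 180, 180, 180, 180].

## Interface

Orientations are given as a 3x3 rotation matrix whose columns are the frame's x, y, z axes.
In Python, from rig import readout, capture, camera_model, bot, spot_in, regions_of gives the robot as it stands.
- The arm moves only by the tool send_rows, never from a script. Its argument "moves" is a list that holds one entry, the list of rows, each a list of 7 numbers: the turn, a rotation vector about the tool's x, y, z in degrees, then the shift along the tool's x, y, z in cm, then the opening, from -1 (shut) to 1 (fully open). A call has exactly 5 rows; each row shifts and turns the commanded pose from where the row before left it, along the tool's axes as they then stand; what a row does not reach is not made up. A row lasts 1/10 s, in which the tool goes at most 50 mm and 8.59 degrees, less where a joint would pass 70% of its speed; a pose out of reach is approached as far as the arm can. A call with a gripper value outside its range is refused whole. The fingers move at their own pace and stop on an object; the grip force is fixed at half the most. Time passes only in rows, so rows that do not move let the fingers close, or fill a call up. It gives the time, the measured TCP pose, the force and the opening at its end, in the units of the state.
- readout.read_state(): the state, without advancing time (a new reading comes with each control period).
- capture(name): name is "scene" or "top" or "wrist"; returns the picture (420x560x3 uint8, blue, green, red); there is no depth.
- camera_model(name): a dict with "camera_matrix" (3x3 intrinsics, pixels), "pose" (4x4, takes a point from camera to world coordinates). Camera axes: x right, y up, looking along -z (the intrinsics and any distortion apply to the point x, -y, -z); pixel columns grow to the right and rows downward; lengths in m; the calibration is good to about 2 mm. A picture is of the moment at which its call begins: read the wrist's pose just before it. camera_model takes no time and is no camera call; for the wrist camera it gives the pose at the moment of the call.
- bot.hand_in(): hands the job in, once; it reports no verdict.
Trained networks look in the newest picture that a camera, given by its name, has taken for a name from the list of things; names that differ only in an ending like _2 or _b are one class to them, and where a whole thing is asked for, a point or a joint stands for the part that bears it (a point fixed in the world has none). Each returns a list of dicts, best first, with "p" (0 to 1); they miss things now and then, are a little off and sometimes report something else, mostly with a low value. They report only what shows in the picture. A call takes as long as a camera call. They do not tell look-alikes from the thing itself.
- spot_in(camera, thing): "location" ([x, y, z] in m, in world coordinates, good to about 4 mm: the middle of the surface that is visible of it).
- regions_of(camera, thing): "mask" (420x560 bool, what is visible of it).
The state is a dict: "time_s": time; "joint_positions": joint angles; "qvel": joint speeds; "tau": joint torques, N m; "position": TCP position; "tcp_rot": TCP orientation; "force": force on the tool from outside, world axes, zero at the start; "moment": the same for the moment, N m; "opening": opening from 0.0 (shut) to 1.0 (fully open).
Only numpy, scipy, OpenCV 4.12 (cv2) and the standard library are available. Lean on these libraries where they do the work, as an engineer would, in place of code of your own. Each camera call takes 0.05 s, during which the arm holds its last target. There are 200 camera calls.

## Task

Push the blue sample carriage across the bench, flat on its base, between the vial rack, sample tray and pipette tip box without it or the robot touching them, and nose first into the open dock of the spectrometer. The sprung orange stop inside was left at an unknown depth: find it by feel, press the carriage against it with about 10 N more than it takes to slide it (20 N on the stop would damage it) for about half a second, then back away, leaving the carriage square in the dock and still touching the stop. Leave everything else on the bench alone.

Things in the scene. Friction and masses are not known exactly. Their poses are not given: they have to be found in the camera images.
- carriage: sample carriage, loose: blue square base 100 x 100 mm, 30 mm high, with a black drum (84 mm across, top at 60 mm); meant to be pushed on the sides of its base. 0.28 to 0.48 kg; sliding it on the bench takes 2 to 6 N. Origin: centre of underside; x towards its nose (side with a small white plate), z up. Starts on the dock's +y side, facing the dock's x within 0.35 rad.
- nose (a point): centre of the carriage's nose face: 50 mm ahead (+x) of the carriage's origin, 15 mm up.
- dock: aluminium guide fixed in front of a white spectrometer. Origin: on the bench midway between the cheeks in the plane of the mouth; x points into the dock (away from the robot), y left, z up. Two cheeks 12 mm thick, 36 mm high, flare from about 145 mm apart at the mouth. The housing behind begins at x = 140 mm; 340 mm wide, 137 mm high.
- throat (a point): point on the bench on the dock's centre line 25 mm inside the mouth, same axes as the dock: from here the cheeks run parallel, 108 mm apart (4 mm play each side of the carriage), for 75 mm more in x.
- stop_nearest (a point): point on the dock's centre line 55 mm inside the mouth, 17 mm high: nearest place the face of the orange sprung stop plate (80 mm wide, 4 to 30 mm high) can be. The true face is 0 to 30 mm farther in along x, not measured. So the docked carriage's origin ends about 5 to 40 mm inside the mouth, its rear outside. The plate gives about 1 mm per 3 N, up to 9 mm, and after release rests lightly on the carriage, held by bench friction.
- vial_rack: white rack of amber vials with white caps, screwed to the bench; 80 x 80 mm, 55 mm high; origin: centre of its underside; sides along its x and y axes.
- sample_tray: yellow open four-compartment sample tray, screwed to the bench; 80 x 80 mm, 35 mm high; origin: centre of its underside; sides along its x and y axes. 
- tip_box: grey pipette tip box with a green lid, screwed to the bench; 80 x 80 mm, 58 mm high; origin: centre of its underside; sides along its x and y axes. Rack, tray and box swap places: one beside the dock (+y side), one nearer the robot, with a lane at least 145 mm wide between them along the dock's y, one on the -y side before the mouth.
- mouse: black computer mouse, 100 x 58 x 26 mm, loose; origin: centre of its underside; a bystander.
- bottle: amber bottle, 60 mm across, 120 mm high, loose; origin: centre of its underside; a bystander.
- driver: screwdriver lying loose on the bench, about 0.2 m long; a bystander.
Things that resemble listed ones, but are neither listed nor needed, are in the scene too. Leave any red or yellow look-alike of the carriage alone.

How it is judged (in metres and radians):
On the way, in this order (a step that is already met when the one before it is completed fails the run):
1. the carriage has entered the dock's mouth, nose first (x of carriage in the frame of dock above -0.045 m and y of carriage in the frame of dock between -0.025 and 0.025 m and angle between the x axis of carriage and the x axis of dock, either way round below 0.3 rad and x of nose in the frame of dock above 0 m), for 0.05 s.
2. the carriage, square in the dock, is pressed on the stop with at least 4 N for 0.3 s (x of carriage in the frame of dock between 0.001 and 0.044 m and y of carriage in the frame of dock between -0.008 and 0.008 m and angle between the x axis of carriage and the x axis of dock, either way round below 0.07 rad and x of nose in the frame of dock above 0.045 m and contact force between carriage and dock above 4 N), for 0.3 s.
At the end, for the whole second after the job is handed in: the carriage rests flat, still and nose inwards in the dock, its origin 1 to 44 mm inside the mouth plane, within 8 mm of the centre line and 0.07 rad of the dock's direction, still resting on the stop (over 0.3 N of contact) (x of carriage in the frame of dock between 0.001 and 0.044 m and y of carriage in the frame of dock between -0.008 and 0.008 m and angle between the x axis of carriage and the x axis of dock, either way round below 0.07 rad and x of nose in the frame of dock above 0.045 m and contact force between carriage and dock above 0.3 N and linear speed of carriage below 0.01 m/s and angle between carriage's own z axis and vertical below 0.03 rad and height (world z) of carriage below 0.004 m); the robot touches nothing.
It fails at once if the carriage or the robot touches the vial rack, sample tray or tip box (contact force between any of carriage, the fingers, the arm and vial_rack above 0.3 N or contact force between any of carriage, the fingers, the arm and sample_tray above 0.3 N or contact force between any of carriage, the fingers, the arm and tip_box above 0.3 N).
It fails at once if the carriage is pushed against the dock or its stop with more than 20 N (contact force between carriage and dock above 20 N).
It fails at once if the carriage is lifted off the bench or tipped (height (world z) of carriage above 0.012 m or angle between carriage's own z axis and vertical above 0.12 rad).
It fails at once if the mouse, bottle or screwdriver is moved by more than 2 cm (distance of any of mouse, bottle, driver from where it was at the start of the episode above 0.02 m).
It fails at once if the robot pushes hard on the dock itself (more than 15 N) (contact force between any of the fingers, the arm and dock above 15 N).
It also fails if it takes over 67 s, if anything falls off the work surface, if the arm or the gripper's body presses on something with over 40 N, if the wrist force passes 120 N, or if a joint passes its speed limit or range.

## Working session

There is one attempt and no reset: what is moved stays moved. The work goes in short steps, Python scripts to look and compute and a tool call to move; the robot and the scene stay as the last step left them, time stands still between calls to the robot, and variables do not carry over. Pictures are saved under pics/ and viewed, about 8 in all and at most 12, crops included, and the job is handed in when it is done.

Besides the shell and the picture viewer there is one more tool, called after "Request:" by a JSON object that holds its "op" and its "data", one argument or row to a line. send_rows: Moves the arm, as the interface text tells. Its arguments: {"type":"object","properties":{"moves":{"type":"array","items":{"type":"array","items":{"type":"array","items":{"type":"number"}}}}},"required":["moves"]}

```bash
ls; mkdir -p pics; python3 - <<'E'
from rig import *
import cv2
s=readout.read_state(); print(s)
for c in ("top","scene"):
    im=capture(c); cv2.imwrite(f"pics/{c}0.png",im)
    m=camera_model(c); print(c,m)
    for t in ["carriage","nose","dock","vial_rack","sample_tray","tip_box","mouse","bottle","driver"]:
        try: print(t,[(round(d["p"],2),[round(float(v),3) for v in d["location"]]) for d in spot_in(c,t)])
        except Exception as e: print(t,e)
E
```

```text
pics
{'time_s': 0.0, 'joint_positions': array([ 5.70364827e+01,  3.02767157e+01,  8.21568498e+01,  7.20495999e-04,
        6.76876127e+01, -1.02283549e+01]), 'qvel': array([ 0.04616313,  0.06442747,  0.03917911, -0.03914047, -0.04087608,
        0.0297366 ]), 'tau': array([-2.39667343e-04, -4.40041029e+01, -1.76591760e+01,  6.32470055e-02,
        5.82703308e-02, -1.74577690e-04]), 'position': array([0.24108304, 0.57576538, 0.18679325]), 'tcp_rot': array([[-9.22299011e-01,  3.86475338e-01, -1.16051966e-03],
       [ 3.86476887e-01,  9.22297398e-01, -1.76815616e-03],
       [ 3.86995512e-04, -2.07928271e-03, -9.99997763e-01]]), 'force': array([ 0.46578914, -0.71654276,  0.47650077]), 'moment': array([ 0.02821547,  0.00752864, -0.02953431]), 'opening': 0.9977543393009559}
top {'camera_matrix': array([[379.81484563,   0.        , 281.78044424],
       [  0.        , 379.81484563, 215.19658939],
       [  0.        ,   0.        ,   1.        ]]), 'pose': array([[-0.01779851,  0.9895584 , -0.14302932,  0.4045106 ],
       [-0.99965468, -0.01484619,  0.02168225, -0.05412978],
       [ 0.0
[... 1022 characters left out ...]
9883,  0.79411473,  0.89120779],
       [ 0.        ,  0.        ,  0.        ,  1.        ]])}
carriage [(0.8, [0.546, 0.188, 0.048]), (0.72, [0.795, 0.159, 0.056]), (0.55, [0.429, 0.323, 0.043])]
nose [(0.93, [0.426, 0.321, 0.046]), (0.83, [0.798, 0.16, 0.055]), (0.8, [0.554, 0.183, 0.047]), (0.58, [0.857, -0.088, 0.11])]
dock [(0.95, [0.856, -0.088, 0.111]), (0.58, [0.635, -0.424, 0.067])]
vial_rack [(0.76, [0.666, 0.053, 0.026])]
sample_tray [(0.74, [0.402, 0.025, 0.018])]
tip_box [(0.73, [0.401, -0.42, 0.024]), (0.7, [0.541, -0.256, 0.056])]
mouse [(0.8, [0.401, -0.417, 0.024]), (0.65, [0.666, 0.052, 0.024])]
bottle [(0.96, [0.634, -0.424, 0.068])]
driver [(0.81, [0.692, 0.333, 0.022])]
```

View pics/top0.png

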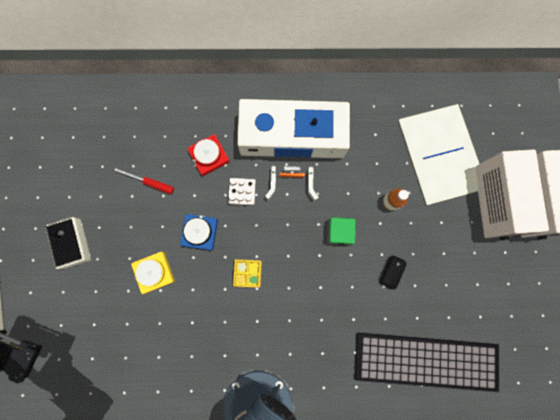

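View pics/scene0.png

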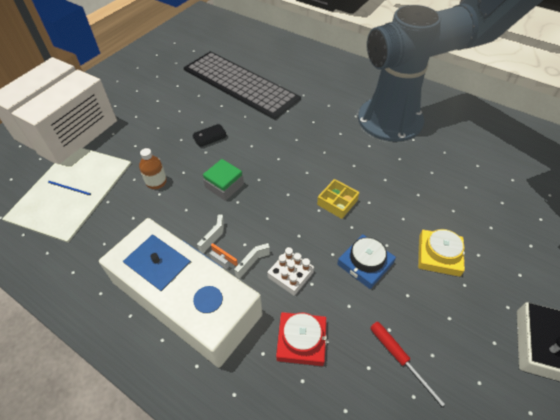

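Candidates: the red carriage (top 208,152), the blue one (198,232) and the yellow one (152,271). The blue one matches the description. Next, a rectified close-up to measure it and the dock.

```bash
cat > h.py <<'E'
import numpy as np, cv2
from rig import *
def proj(c,P):
    m=camera_model(c) if isinstance(c,str) else c; T=np.linalg.inv(m["pose"]); P=np.atleast_2d(P)
    q=P@T[:3,:3].T+T[:3,3]; q=q*[1,-1,-1]; u=q@m["camera_matrix"].T; return u[:,:2]/u[:,2:]
def rectify(im,m,z,x0,x1,y0,y1,mmpp):
    # output: up = +x, left = +y
    c=[[x1,y1,z],[x1,y0,z],[x0,y0,z],[x0,y1,z]]
    W=int((y1-y0)*1000/mmpp);H=int((x1-x0)*1000/mmpp)
    M=cv2.getPerspectiveTransform(np.float32([[0,0],[W,0],[W,H],[0,H]]),np.float32(proj(m,np.array(c))))
    return cv2.warpPerspective(im,M,(W,H),flags=cv2.INTER_CUBIC|cv2.WARP_INVERSE_MAP)
def unproj(m,uv,z):
    uv=np.atleast_2d(uv).astype(float); K=m["camera_matrix"]
    d=np.c_[(uv[:,0]-K[0,2])/K[0,0],-(uv[:,1]-K[1,2])/K[1,1],-np.ones(len(uv))]@m["pose"][:3,:3].T
    o=m["pose"][:3,3]; return o+d*((z-o[2])/d[:,2])[:,None]
E
python3 - <<'E'
from h import *
im=cv2.imread("pics/top0.png");m=camera_model("top")
r=rectify(im,m,0.033,.36,.80,-.32,.26,.75)[:, ::1]
# order of args: left=y1
c=rectify(im,m,0.033,.36,.80,-.32,.26,.75)
cv2.imwrite("pics/rect.png",c); print(c.shape)
for n in ("top","scene"):
    I=cv2.imread(f"pics/{n}0.png");mm=camera_model(n)
    hsv=cv2.cvtColor(I,cv2.COLOR_BGR2HSV)
    b=cv2.inRange(hsv,(100,120,60),(125,255,255))
    N,l,st,ce=cv2.connectedComponentsWithStats(b)
    for i in range(1,N):
        if st[i,4]>60: print(n,i,st[i],ce[i])
for nm,ctr in (("vial_rack",.055),("sample_tray",.035),("tip_box",.058)):
    capture("top")
    rg=regions_of("top",nm)[0]["mask"].astype(np.uint8)
    rr=cv2.minAreaRect(max(cv2.findContours(rg,0,2)[0],key=cv2.contourArea))
    print(nm,unproj(m,cv2.boxPoints(rr),ctr)[:,:2].round(3).tolist())
E
```

```text
(586, 773, 3)
top 1 [295 110  38  27 991] [313.35620585 123.16448032]
top 2 [256 114  17  17 241] [264.05394191 121.82157676]
top 3 [275 148  38   9 298] [292.56375839 152.09060403]
top 6 [184 214  15  11  62] [189.14516129 217.4516129 ]
top 7 [180 217  38  33 382] [203.28010471 236.4895288 ]
scene 1 [  33    0   67   64 2388] [67.57160804 27.35971524]
scene 2 [159   0  27   7  99] [173.07070707   1.75757576]
scene 5 [ 124  236   65   54 1754] [156.4327252  262.00969213]
scene 6 [338 247  17  25 218] [346.13761468 260.48165138]
scene 7 [356 252  39  36 394] [374.60406091 272.34263959]
scene 8 [194 287  28  25 546] [207.54212454 299.03479853]
vial_rack [[0.61, 0.084], [0.69, 0.079], [0.684, 0.003], [0.604, 0.009]]
sample_tray [[0.438, 0.076], [0.436, -0.01], [0.355, -0.01], [0.356, 0.076]]
tip_box [[0.481, -0.213], [0.564, -0.22], [0.558, -0.306], [0.476, -0.298]]
```

View pics/rect.png

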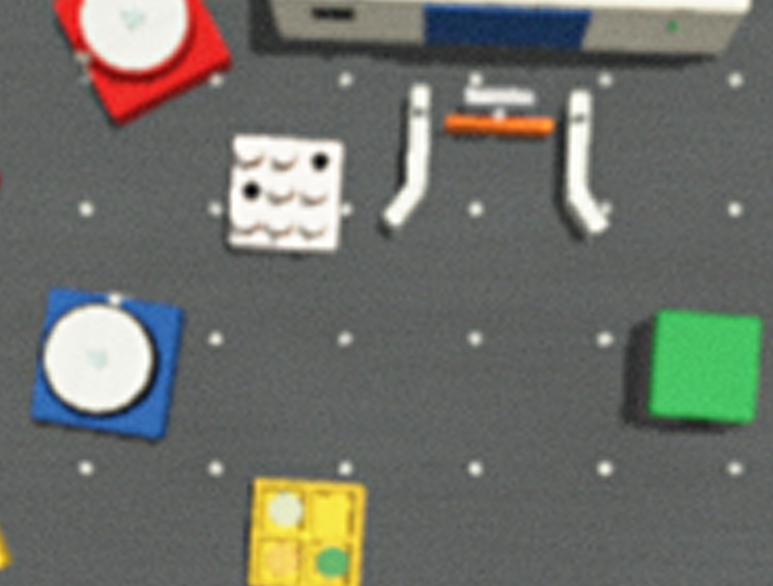

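The pictures show the blue carriage in the rectified view with its centre at about (107,364) and the white nose plate at (115,298), facing the dock. That puts it at roughly (0.527, 0.179) with a heading of about -8°. The dock cheeks are at (421,92)-(392,229) and (580,97)-(597,233), so the mouth is near (0.626, -0.110) with a heading of about -2°. The stop face at v≈134 is about 73 mm inside. The lane between the rack and the tray runs from x ≈ 0.441 to 0.604.

Plan: push toward -y through the lane using two part-closed fingers flat on the +y side, then push toward +x on the rear face.

Request:
{"op": "send_rows", "data": {
  "moves": [
    [[0,0,0,-3.96,-1.74,0,0.15],[0,0,0,-3.96,-1.74,0,0.15],[0,0,0,-3.96,-1.74,0,0.15],[0,0,0,-3.96,-1.74,0,0.15],[0,0,0,-3.96,-1.74,0,0.15]]
  ]
}}

```text
time_s: 1.8
position: [0.3915, 0.4185, 0.1879]
tcp_rot: [[-0.922, 0.386, 0.0], [0.386, 0.922, 0.0], [-0.0, 0.0, -1.0]]
force: [0.5, 0.5, 0.6]
opening: 0.638
```

Request:
{"op": "send_rows", "data": {
  "moves": [
    [[0,0,0,-3.96,-1.74,0,0.15],[0,0,0,-3.96,-1.74,0,0.15],[0,0,0,-3.96,-1.74,0,0.15],[0,0,0,-3.96,-1.74,0,0.15],[0,0,0,-3.96,-1.74,0,0.15]]
  ]
}}

```text
time_s: 2.3
position: [0.5406, 0.2615, 0.1879]
tcp_rot: [[-0.922, 0.387, 0.0], [0.387, 0.922, 0.0], [-0.0, 0.0, -1.0]]
force: [1.4, 0.3, 0.1]
opening: 0.576
```

Request:
{"op": "send_rows", "data": {
  "moves": [
    [[0,0,8.4,0,0,0,0.15],[0,0,8.4,0,0,0,0.15],[0,0,8.4,0,0,0,0.15],[0,0,8.4,0,0,0,0.15],[0,0,8.4,0,0,0,0.15]]
  ]
}}

```text
time_s: 2.8
position: [0.5396, 0.2628, 0.1878]
tcp_rot: [[-0.421, 0.907, 0.0], [0.907, 0.421, 0.0], [0.0, 0.0, -1.0]]
force: [-0.9, -0.3, -0.3]
opening: 0.574
```

Request:
{"op": "send_rows", "data": {
  "moves": [
    [[0,0,8.4,0,0,0,0.15],[0,0,8.4,0,0,0,0.15],[0,0,8.4,0,0,0,0.15],[0,0,8.4,0,0,0,0.15],[0,0,0,0,0,0,0.15]]
  ]
}}

```text
time_s: 3.3
position: [0.5395, 0.2629, 0.1878]
tcp_rot: [[0.145, 0.989, 0.0], [0.989, -0.145, 0.0], [0.0, 0.0, -1.0]]
force: [-0.3, 0.3, -0.3]
opening: 0.579
```

Request:
{"op": "send_rows", "data": {
  "moves": [
    [[0,0,0,0,0,4,0.15],[0,0,0,0,0,4,0.15],[0,0,0,0,0,4,0.15],[0,0,0,0,0,3.5,0.15],[0,0,0,0,0,2,0.15]]
  ]
}}

```text
time_s: 3.8
position: [0.5377, 0.2623, 0.0098]
tcp_rot: [[0.141, 0.99, -0.004], [0.99, -0.141, -0.001], [-0.002, -0.004, -1.0]]
force: [-0.4, -0.0, 0.7]
opening: 0.572
```

Request:
{"op": "send_rows", "data": {
  "moves": [
    [[0,0,0,-0.4,0,0,0.15],[0,0,0,-0.3,0,0,0.15],[0,0,0,-0.3,0,0,0.15],[0,0,0,-0.3,0,0,0.15],[0,0,0,-0.2,0,0,0.15]]
  ]
}}

```text
time_s: 4.3
position: [0.5382, 0.2479, 0.0141]
tcp_rot: [[0.145, 0.989, 0.002], [0.989, -0.145, 0.001], [0.001, 0.002, -1.0]]
force: [0.4, 0.1, -0.4]
opening: 0.574
```

```bash
python3 - <<'E'
from h import *
s=readout.read_state();print(s["position"],s["force"])
m=camera_model("top");im=capture("top")
cv2.imwrite("pics/top1.png",rectify(im,m,0.03,.42,.66,.02,.34,.5))
E
```

```text
[0.53815504 0.2479173  0.01410968] [ 0.40926543  0.14773346 -0.38197454]
```

View pics/top1.png

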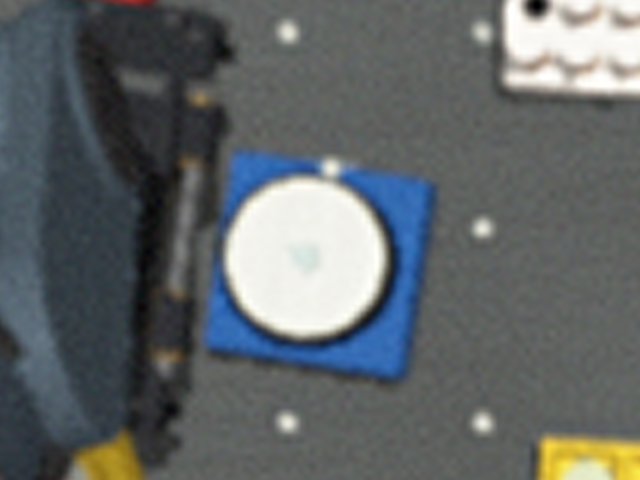

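The carriage centre is at about (320,266) in this crop, which is (0.527, 0.180) with a heading of -8°. The fingers are parallel to its side with a gap of about 9 mm.

Request:
{"op": "send_rows", "data": {
  "moves": [
    [[0,0,0,-0.3,0,0,0.15],[0,0,0,-0.3,0,0,0.15],[0,0,0,-0.2,0,0,0.15],[0,0,0,-0.3,0,0,0.15],[0,0,0,-0.4,0,0,0.15]]
  ]
}}

```text
time_s: 4.85
position: [0.5351, 0.2331, 0.0127]
tcp_rot: [[0.145, 0.989, -0.0], [0.989, -0.145, 0.0], [-0.0, -0.0, -1.0]]
force: [-0.8, 0.4, -0.1]
opening: 0.576
```

Request:
{"op": "send_rows", "data": {
  "moves": [
    [[0,0,-0.6,-0.8,0.1,0,0.15],[0,0,-0.6,-0.8,0.1,0,0.15],[0,0,-0.6,-0.8,0.1,0,0.15],[0,0,-0.6,-0.8,0.1,0,0.15],[0,0,-0.6,-0.8,0.1,0,0.15]]
  ]
}}

```text
time_s: 5.35
position: [0.5351, 0.1923, 0.0127]
tcp_rot: [[0.092, 0.996, -0.0], [0.996, -0.092, 0.0], [0.0, -0.0, -1.0]]
force: [-0.3, 1.7, 0.6]
opening: 0.577
```

Request:
{"op": "send_rows", "data": {
  "moves": [
    [[0,0,-0.6,-0.8,0.06,0,0.15],[0,0,-0.6,-0.8,0.06,0,0.15],[0,0,-0.6,-0.8,0.06,0,0.15],[0,0,-0.6,-0.8,0.06,0,0.15],[0,0,-0.7,-0.8,0.06,0,0.15]]
  ]
}}

```text
time_s: 5.85
position: [0.5351, 0.1521, 0.0127]
tcp_rot: [[0.038, 0.999, -0.0], [0.999, -0.038, -0.0], [-0.0, -0.0, -1.0]]
force: [-0.4, 2.2, -0.9]
opening: 0.574
```

```bash
cat > car.py <<'E'
from h import *
def carriage(z=0.03):
    m=camera_model("top");im=capture("top")
    b=cv2.inRange(cv2.cvtColor(im,cv2.COLOR_BGR2HSV),(100,120,50),(125,255,255)); b[:165]=0
    pts=cv2.findNonZero(b)[:,0]; P=unproj(m,pts,z)[:,:2].astype(np.float32)*1000
    r=cv2.minAreaRect(P); return r,im
E
python3 - <<'E'
from car import *
s=readout.read_state();print(s["position"],s["force"],s["tcp_rot"][:2,0])
r,im=carriage();print(r)
cv2.imwrite("pics/t2.png",rectify(im,camera_model("top"),0.03,.42,.66,-.08,.24,.5))
E
```

```text
[0.5351006  0.15212055 0.01272869] [-0.35937356  2.19783457 -0.92141722] [0.03805014 0.99927583]
((531.2532958984375, 96.358154296875), (72.87970733642578, 101.81336975097656), 86.5254898071289)
```

View pics/t2.png

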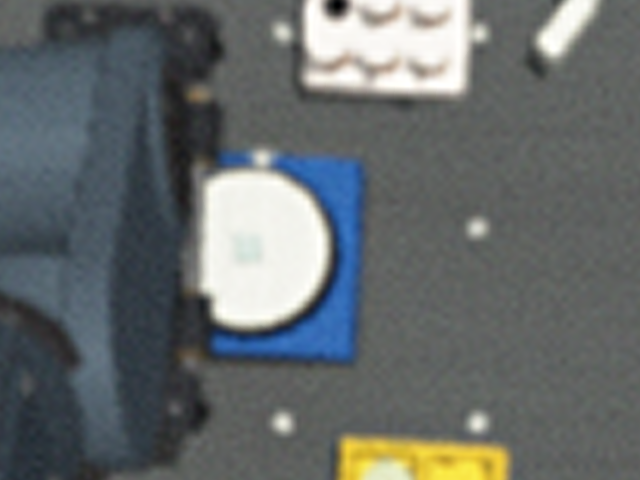

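```bash
python3 - <<'E'
from car import *
s=readout.read_state();m=camera_model("scene");im=capture("scene")
print(s["position"],s["force"])
T=np.array(s["position"]);R=s["tcp_rot"];
q=[T]+[T+R@np.array([a,b,0]) for a in(-.0095,.0095) for b in (-.04,-.025,.025,.04)]
uv=proj(m,np.array(q))
p0=uv[0].astype(int)-[100,75]
c=cv2.resize(im[p0[1]:p0[1]+150,p0[0]:p0[0]+200],None,fx=4,fy=4,interpolation=cv2.INTER_CUBIC)
for u in uv: cv2.circle(c,tuple(int(v) for v in (u-p0)*4),3,(0,255,0),-1)
cv2.imwrite("pics/s3.png",c); print(carriage()[0])
E
```

```text
[0.53514287 0.15085444 0.01269221] [-0.25473586 -0.7066975  -0.51786319]
((531.742919921875, 94.62002563476562), (73.05705261230469, 100.89480590820312), 88.40222930908203)
```

View pics/s3.png

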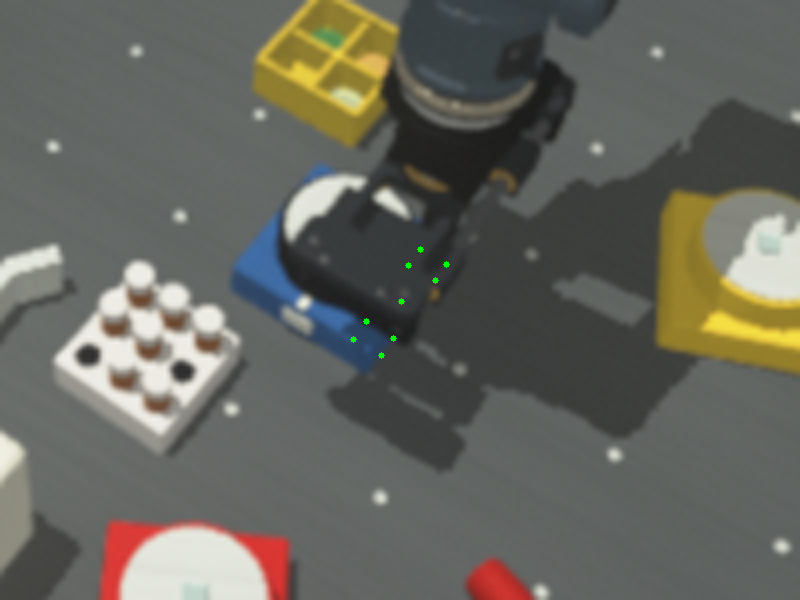

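```bash
python3 - <<'E'
from car import *
s=readout.read_state();m=camera_model("scene");im=capture("scene")
T=np.array(s["position"]);R=s["tcp_rot"]
q=np.array([T+R@np.array([a,b,-.070]) for a,b in((-.0375,-.095),(.0375,-.095),(.0375,.095),(-.0375,.095))])
uv=proj(m,q); p0=proj(m,T)[0].astype(int)-[60,80]
c=cv2.resize(im[p0[1]:p0[1]+140,p0[0]:p0[0]+130],None,fx=3,fy=3,interpolation=cv2.INTER_CUBIC)
cv2.polylines(c,[((uv-p0)*3).astype(np.int32)],True,(0,255,0),1)
for b in(-.095,.095):
  print(b)
w=capture("wrist");mw=camera_model("wrist");print(mw["pose"].round(3).tolist())
u=proj(mw,np.array([T+R@np.array([a,b,0]) for a in(-.0095,.0095) for b in (-.04,-.025,.025,.04)]));print(u.round().tolist())
w=cv2.resize(w,(400,300));
for p in u: cv2.circle(w,tuple(int(v) for v in p*400/560),2,(0,255,0),-1)
out=np.zeros((420,790,3),np.uint8);out[:300,:400]=w;out[:420,400:790]=c
cv2.imwrite("pics/w4.png",out)
E
```

```text
-0.095
0.095
[[0.999, 0.038, 0.009, 0.537], [-0.039, 0.968, 0.25, 0.219], [0.0, -0.25, 0.968, 0.21], [0.0, 0.0, 0.0, 1.0]]
[[220.0, 250.0], [243.0, 250.0], [318.0, 250.0], [340.0, 250.0], [219.0, 222.0], [242.0, 222.0], [319.0, 222.0], [342.0, 222.0]]
```

View pics/w4.png

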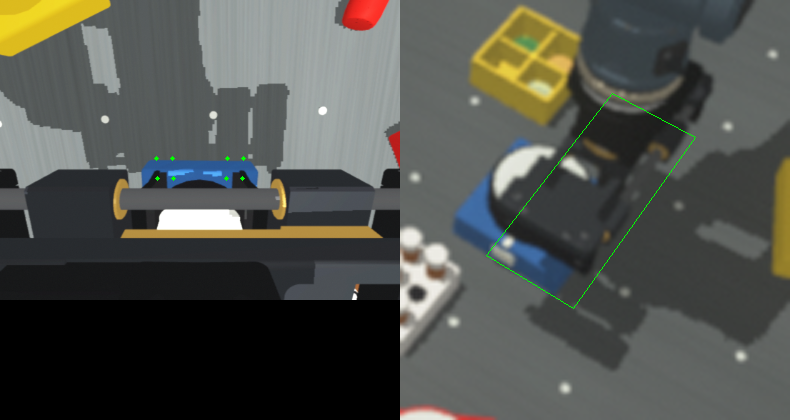

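```bash
python3 - <<'E'
from car import *
s=readout.read_state();w=capture("wrist");print(s["joint_positions"],s["position"])
c=cv2.resize(w[190:320,150:410],None,fx=3,fy=3,interpolation=cv2.INTER_CUBIC)
cv2.imwrite("pics/w5.png",c)
print(spot_in("wrist","carriage"))
E
```

```text
[ 4.40688438e+00  3.99555015e+01  9.95024455e+01 -4.03115531e-02
  4.05230419e+01  6.66733224e+00] [0.53549128 0.15244166 0.01283568]
[{'location': [0.4222, 0.2743, 0.0269], 'p': 0.95}, {'location': [0.7167, 0.1675, 0.0062], 'p': 0.86}, {'location': [0.5354, 0.1502, 0.0301], 'p': 0.71}]
```

View pics/w5.png

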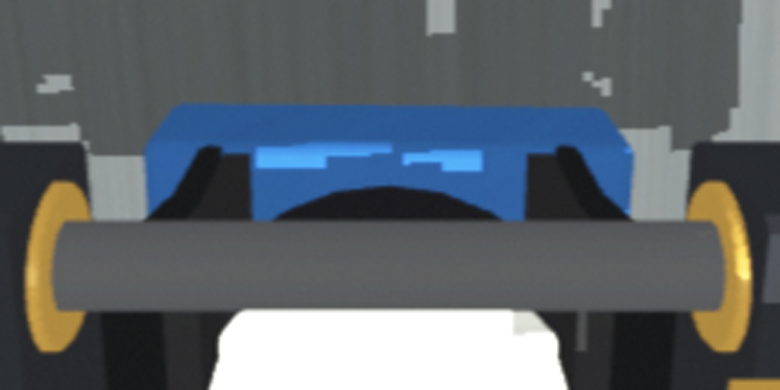

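The wrist crop shows the base's +y side face uncovered at rows 105-145, with the fingertips above the base top near (235,150) and (540,150). So they are pushing on the drum, and the real tips are higher than the reported TCP suggests. I'll back off and feel for the bench.

Request:
{"op": "send_rows", "data": {
  "moves": [
    [[0,0,0,1.0,0,0,0.15],[0,0,0,1.0,0,0,0.15],[0,0,0,1.0,0,0,0.15],[0,0,0,1.0,0,0,0.15],[0,0,0,0.5,0,0,0.15]]
  ]
}}

```text
time_s: 6.7
position: [0.537, 0.1993, 0.0128]
tcp_rot: [[0.037, 0.999, 0.0], [0.999, -0.037, 0.0], [0.0, 0.0, -1.0]]
force: [1.0, 0.2, 0.2]
opening: 0.576
```

Request:
{"op": "send_rows", "data": {
  "moves": [
    [[0,0,0,0,0,0.2,0.15],[0,0,0,0,0,0.2,0.15],[0,0,0,0,0,0.2,0.15],[0,0,0,0,0,0.2,0.15],[0,0,0,0,0,0,0.15]]
  ]
}}

```text
time_s: 7.2
position: [0.5368, 0.1974, 0.0043]
tcp_rot: [[0.04, 0.999, -0.001], [0.999, -0.04, -0.0], [-0.0, -0.001, -1.0]]
force: [-0.1, 0.2, 0.3]
opening: 0.575
```

```bash
python3 - <<'E'
from car import *
s=readout.read_state();print(s["position"],s["force"],s["tcp_rot"][:2,0])
w=capture("wrist");m=camera_model("wrist");T=s["position"];R=s["tcp_rot"]
for b in(-.04,-.025,.025,.04):
  for z in (0,-.019): 
    u=proj(m,T+R@np.array([0,b,z]))[0]; cv2.circle(w,(int(u[0]),int(u[1])),2,(0,255,0) if z==0 else (0,0,255),-1)
c=cv2.resize(w[150:330,120:440],None,fx=2.4,fy=2.4,interpolation=cv2.INTER_CUBIC)
cv2.imwrite("pics/w6.png",c);print(carriage()[0])
E
```

```text
[0.53675659 0.19735342 0.0043448 ] [-0.06841355  0.23361983  0.33042283] [0.03961999 0.9992148 ]
((531.6729736328125, 109.13162231445312), (100.9749755859375, 100.8730697631836), 87.47285461425781)
```

View pics/w6.png

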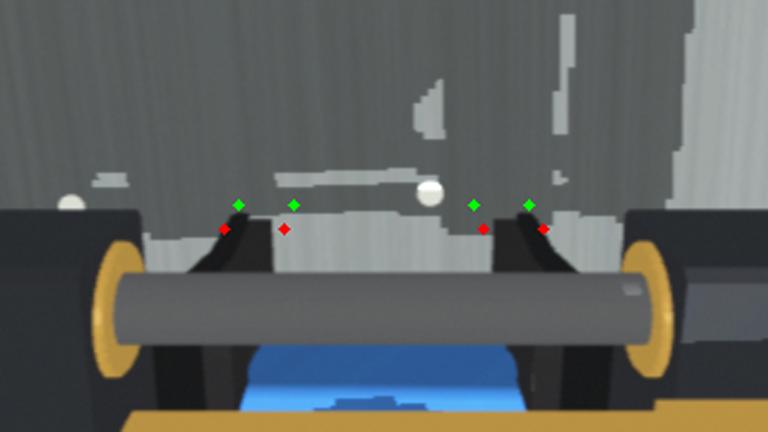

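The visible fingertips sit well behind the projected TCP dots, at roughly -20 to -40 mm along the tool, and nothing touches the bench at a reported z of 4 mm. I'll lower slowly until I feel the bench.

Request:
{"op": "send_rows", "data": {
  "moves": [
    [[0,0,0,0,0,0.2,0.15],[0,0,0,0,0,0.2,0.15],[0,0,0,0,0,0.2,0.15],[0,0,0,0,0,0.2,0.15],[0,0,0,0,0,0,0.15]]
  ]
}}

```text
time_s: 7.8
position: [0.5367, 0.1977, -0.0036]
tcp_rot: [[0.039, 0.999, -0.001], [0.999, -0.039, -0.0], [-0.0, -0.001, -1.0]]
force: [0.2, -0.3, -0.7]
opening: 0.577
```

```bash
python3 - <<'E'
from rig import *
s=readout.read_state();print(s["position"],s["force"],s["moment"])
E
```

```text
[ 0.53672538  0.19774763 -0.00360678] [ 0.19313092 -0.30210274 -0.74571558] [-0.0418765   0.06430599  0.05023262]
```

Request:
{"op": "send_rows", "data": {
  "moves": [
    [[0,0,0,0,0,0.2,0.15],[0,0,0,0,0,0.2,0.15],[0,0,0,0,0,0.2,0.15],[0,0,0,0,0,0.2,0.15],[0,0,0,0,0,0,0.15]]
  ]
}}

```text
time_s: 8.3
position: [0.5367, 0.1977, -0.0116]
tcp_rot: [[0.039, 0.999, -0.001], [0.999, -0.039, -0.0], [-0.0, -0.001, -1.0]]
force: [-0.2, 0.1, 1.2]
opening: 0.577
```

Request:
{"op": "send_rows", "data": {
  "moves": [
    [[0,0,0,0,0,0.1,0.15],[0,0,0,0,0,0.1,0.15],[0,0,0,0,0,0.1,0.15],[0,0,0,0,0,0,0.15],[0,0,0,0,0,0,0.15]]
  ]
}}

```text
time_s: 8.8
position: [0.537, 0.1978, -0.0143]
tcp_rot: [[0.039, 0.999, -0.0], [0.999, -0.039, -0.0], [-0.0, -0.0, -1.0]]
force: [-0.1, -0.2, 0.5]
opening: 0.574
```

```bash
python3 - <<'E'
from car import *
s=readout.read_state();print(s["position"],s["force"],s["moment"])
E
```

```text
[ 0.53699126  0.1977602  -0.01427097] [-0.13389235 -0.15282714  0.45616059] [-0.14032049  0.05147538 -0.03473669]
```

Request:
{"op": "send_rows", "data": {
  "moves": [
    [[0,0,0,0,0,0.1,0.15],[0,0,0,0,0,0.1,0.15],[0,0,0,0,0,0.1,0.15],[0,0,0,0,0,0.1,0.15],[0,0,0,0,0,0,0.15]]
  ]
}}

```text
time_s: 9.3
position: [0.5369, 0.1977, -0.0184]
tcp_rot: [[0.039, 0.999, -0.0], [0.999, -0.039, -0.0], [-0.0, -0.0, -1.0]]
force: [0.6, 0.3, 1.1]
opening: 0.577
```

Request:
{"op": "send_rows", "data": {
  "moves": [
    [[0,0,0,0,0,0.1,0.15],[0,0,0,0,0,0.1,0.15],[0,0,0,0,0,0,0.15],[0,0,0,0,0,0,0.15],[0,0,0,0,0,0,0.15]]
  ]
}}

```text
time_s: 9.8
position: [0.537, 0.1978, -0.0202]
tcp_rot: [[0.039, 0.999, 0.0], [0.999, -0.039, 0.0], [0.0, 0.0, -1.0]]
force: [-0.0, 0.8, 0.1]
opening: 0.577
```

```bash
python3 - <<'E'
from car import *
s=readout.read_state();print(s["position"],s["force"],s["moment"])
m=camera_model("scene");im=capture("scene");T=s["position"];R=s["tcp_rot"]
q=[T+R@np.array([0,b,-z]) for b in(-.0325,.0325) for z in(0,.02,.04)]
uv=proj(m,np.array(q)); p0=proj(m,T)[0].astype(int)-[70,60]
c=cv2.resize(im[p0[1]:p0[1]+120,p0[0]:p0[0]+130],None,fx=5,fy=5,interpolation=cv2.INTER_CUBIC)
for i,u in enumerate(uv): cv2.circle(c,tuple(int(v) for v in (u-p0)*5),3,[(0,255,0),(0,255,255),(0,0,255)][i%3],-1)
w=capture("wrist")
cv2.imwrite("pics/s7.png",np.vstack([c])[:600,:800])
E
```

```text
[ 0.53701781  0.19779018 -0.02022999] [-0.0347851   0.7993644   0.13002322] [-0.08999576  0.04711222  0.0147466 ]
```

View pics/s7.png

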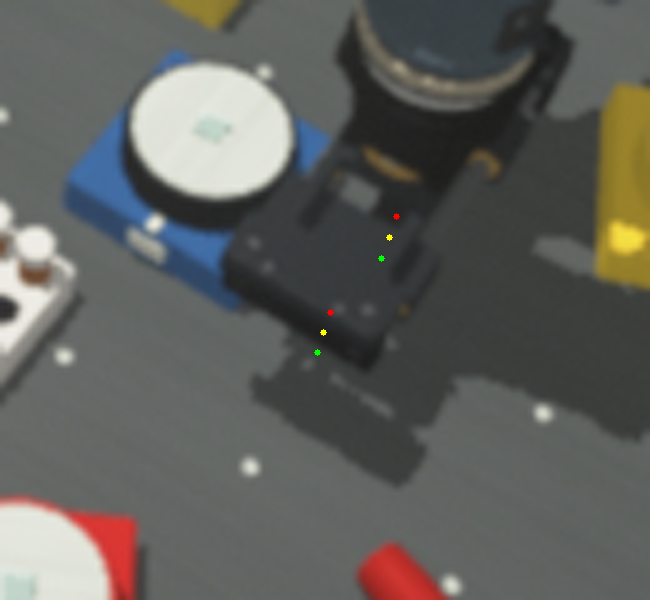

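Request:
{"op": "send_rows", "data": {
  "moves": [
    [[0,0,0,0,0,0.1,0.15],[0,0,0,0,0,0.1,0.15],[0,0,0,0,0,0.1,0.15],[0,0,0,0,0,0,0.15],[0,0,0,0,0,0,0.15]]
  ]
}}

```text
time_s: 10.4
position: [0.5369, 0.1978, -0.0233]
tcp_rot: [[0.039, 0.999, -0.0], [0.999, -0.039, -0.0], [-0.0, -0.0, -1.0]]
force: [-0.2, -0.0, -0.3]
opening: 0.575
```

Request:
{"op": "send_rows", "data": {
  "moves": [
    [[0,0,0,0,0,0.1,0.15],[0,0,0,0,0,0.1,0.15],[0,0,0,0,0,0,0.15],[0,0,0,0,0,0,0.15],[0,0,0,0,0,0,0.15]]
  ]
}}

```text
time_s: 10.9
position: [0.537, 0.1978, -0.0253]
tcp_rot: [[0.039, 0.999, 0.0], [0.999, -0.039, 0.0], [0.0, 0.0, -1.0]]
force: [0.1, 0.4, 0.8]
opening: 0.576
```

Request:
{"op": "send_rows", "data": {
  "moves": [
    [[0,0,0,0,0,0.1,0.15],[0,0,0,0,0,0.1,0.15],[0,0,0,0,0,0.1,0.15],[0,0,0,0,0,0,0.15],[0,0,0,0,0,0,0.15]]
  ]
}}

```text
time_s: 11.4
position: [0.537, 0.1978, -0.0283]
tcp_rot: [[0.039, 0.999, -0.0], [0.999, -0.039, 0.0], [0.0, -0.0, -1.0]]
force: [-0.7, 0.2, -0.0]
opening: 0.574
```

Request:
{"op": "send_rows", "data": {
  "moves": [
    [[0,0,0,0,0,0.1,0.15],[0,0,0,0,0,0.1,0.15],[0,0,0,0,0,0,0.15],[0,0,0,0,0,0,0.15],[0,0,0,0,0,0,0.15]]
  ]
}}

```text
time_s: 11.9
position: [0.537, 0.1978, -0.0302]
tcp_rot: [[0.039, 0.999, 0.0], [0.999, -0.039, 0.0], [0.0, 0.0, -1.0]]
force: [0.3, -0.1, -0.4]
opening: 0.577
```

```bash
python3 - <<'E'
from car import *
m=camera_model("scene");print(camera_model("wrist")["camera_matrix"][0,0])
T=np.array([.53702,.19779,-.02023]);a=np.array([.039,.999,0])
p0=proj(m,T)[0].astype(int)-[70,60]
o=m["pose"][:3,3]
for off,px in((0,(298,327)),(-.0375,(228,285)),(.0375,(368,368)),(0,(298,300))):
    uv=np.array(px)/5+p0
    d=unproj(m,uv,0.)[0]-o
    t=((T+a*off)-o)@a/(d@a); P=o+t*d; print(off,P.round(4),"b",(P-T)@[.999,-.039,0])
E
```

```text
316.24377111258644
0 [0.616  0.1947 0.0749] b 0.07905145274423443
-0.0375 [0.6092 0.1575 0.0652] b 0.07367207341031864
0.0375 [0.6329 0.2316 0.1033] b 0.09445040896632842
0 [0.6281 0.1942 0.1166] b 0.09116820650466242
```

The TCP readout appears to be about 36 mm too low along the tool, and the other evidence agrees with that: no bench contact at a reported z of -30 mm, the wrist depth, and the body height. Reported -26 mm should put the tips at about 11 mm. The carriage is now at (0.532, 0.109) with a heading of -2.5°.

Request:
{"op": "send_rows", "data": {
  "moves": [
    [[0,0,0,0,-0.2,-0.4,0.15],[0,0,0,-0.6,0,0,0.15],[0,0,0,-0.6,0,0,0.15],[0,0,0,-0.6,0,0,0.15],[0,0,0,-0.6,0,0,0.15]]
  ]
}}

```text
time_s: 12.4
position: [0.534, 0.1731, -0.0262]
tcp_rot: [[0.039, 0.999, -0.0], [0.999, -0.039, -0.0], [-0.0, -0.0, -1.0]]
force: [-0.1, -0.6, 0.5]
opening: 0.572
```

Request:
{"op": "send_rows", "data": {
  "moves": [
    [[0,0,0,-0.3,0,0,0.15],[0,0,0,-0.3,0,0,0.15],[0,0,0,-0.5,0,0,0.15],[0,0,0,-0.7,0,0,0.15],[0,0,0,-0.7,0,0,0.15]]
  ]
}}

```text
time_s: 12.9
position: [0.5331, 0.1486, -0.0263]
tcp_rot: [[0.039, 0.999, 0.0], [0.999, -0.039, 0.0], [0.0, 0.0, -1.0]]
force: [0.3, 2.3, -0.7]
opening: 0.575
```

```bash
python3 - <<'E'
from car import *
s=readout.read_state();print(s["position"],s["force"],s["moment"])
r,im=carriage();print(r)
w=capture("wrist"); cv2.imwrite("pics/w8.png",w[150:320,120:440])
E
```

```text
[ 0.53309064  0.1486471  -0.02627025] [ 0.27734455  2.34768384 -0.67063392] [ 0.35318308  0.07499189 -0.02194424]
((531.7113647460938, 80.59696960449219), (83.64485931396484, 100.54450988769531), 89.0498046875)
```

View pics/w8.png

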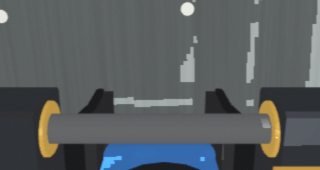

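The wrist picture shows the fingertips standing in front of the base's side, with the blue top below them at row 145 and down. The contact geometry now matches: TCP minus 9.5 mm equals the base side. On through the lane.

Request:
{"op": "send_rows", "data": {
  "moves": [
    [[0,0,0,-0.8,0,0,0.15],[0,0,0,-1,0,0,0.15],[0,0,0,-1,0,0,0.15],[0,0,0,-1,0,0,0.15],[0,0,0,-1,0,0,0.15]]
  ]
}}

```text
time_s: 13.5
position: [0.5312, 0.0999, -0.0262]
tcp_rot: [[0.039, 0.999, 0.0], [0.999, -0.039, -0.0], [-0.0, 0.0, -1.0]]
force: [0.2, 2.2, -0.1]
opening: 0.576
```

Request:
{"op": "send_rows", "data": {
  "moves": [
    [[0,0,0,-1,0,0,0.15],[0,0,0,-1,0,0,0.15],[0,0,0,-1,0,0,0.15],[0,0,0,-1,0,0,0.15],[0,0,0,-1,0,0,0.15]]
  ]
}}

```text
time_s: 14.0
position: [0.5292, 0.0502, -0.0262]
tcp_rot: [[0.039, 0.999, -0.0], [0.999, -0.039, 0.0], [0.0, -0.0, -1.0]]
force: [0.6, 4.4, 0.3]
opening: 0.574
```

```bash
python3 - <<'E'
from car import *
s=readout.read_state();print(s["position"],s["force"])
print(carriage()[0])
E
```

```text
[ 0.52915209  0.05018544 -0.02623602] [0.60900062 4.36689493 0.34450073]
((527.0106201171875, -19.073837280273438), (77.85224151611328, 100.66468811035156), 89.04685974121094)
```

Request:
{"op": "send_rows", "data": {
  "moves": [
    [[0,0,0,-1,0,0,0.15],[0,0,0,-1,0,0,0.15],[0,0,0,-1,0,0,0.15],[0,0,0,-1,0,0,0.15],[0,0,0,-1,0,0,0.15]]
  ]
}}

```text
time_s: 14.55
position: [0.5272, 0.0002, -0.0262]
tcp_rot: [[0.039, 0.999, -0.0], [0.999, -0.039, 0.0], [0.0, -0.0, -1.0]]
force: [-0.0, 3.2, 0.6]
opening: 0.572
```

Request:
{"op": "send_rows", "data": {
  "moves": [
    [[0,0,0,-1,0,0,0.15],[0,0,0,-1,0,0,0.15],[0,0,0,-1,0,0,0.15],[0,0,0,-0.8,0,0,0.15],[0,0,0,-0.5,0,0,0.15]]
  ]
}}

```text
time_s: 15.05
position: [0.5255, -0.0428, -0.0263]
tcp_rot: [[0.04, 0.999, -0.0], [0.999, -0.04, 0.0], [0.0, -0.0, -1.0]]
force: [0.3, 4.0, 1.6]
opening: 0.575
```

```bash
python3 - <<'E'
from car import *
s=readout.read_state();print(s["position"],s["force"])
r,im=carriage();print(r)
m=camera_model("top")
I=cv2.imread("pics/top0.png")
# orange stop on z=.03
b=cv2.inRange(cv2.cvtColor(I,cv2.COLOR_BGR2HSV),(5,150,120),(16,255,255)); b[:150]=0;b[200:]=0;b[:,:270]=0;b[:,:]*=1; b[:,320:]=0
P=unproj(m,cv2.findNonZero(b)[:,0],.03)[:,:2].astype(np.float32)*1000;print("stop",cv2.minAreaRect(P))
# cheeks: bright pixels on z=.036
R=rectify(I,m,.036,.60,.76,-.22,0.0,.25)
g=cv2.inRange(cv2.cvtColor(R,cv2.COLOR_BGR2HSV),(0,0,130),(180,60,255))
N,l,st,_=cv2.connectedComponentsWithStats(g)
for i in range(1,N):
    if st[i,4]>2000:
        out=[]
        for x in (.63,.635,.64,.66,.67,.68,.69,.70,.71,.72):
            c=np.where(l[int((.76-x)*4000)]==i)[0]
            out.append((x,[round(-c.max()*.00025,4),round(-c.min()*.00025,4)] if len(c) else None))
        print(i,st[i],"xmin",.76-(st[i,1]+st[i,3])*.00025,out)
E
```

```text
[ 0.5255399  -0.04282005 -0.02625214] [0.2766166  4.01390828 1.55227169]
((523.4356689453125, -133.3831787109375), (34.68268966674805, 99.06291198730469), 86.29055786132812)
stop ((706.98583984375, -115.20831298828125), (76.97256469726562, 9.870026588439941), 89.25897979736328)
1 [  349    57   219   137 14889] xmin 0.7115 [(0.63, None), (0.635, None), (0.64, None), (0.66, None), (0.67, None), (0.68, None), (0.69, None), (0.7, None), (0.71, None), (0.72, [np.float64(-0.1388), np.float64(-0.1095)])]
4 [  108    90   147   439 30554] xmin 0.62775 [(0.63, [np.float64(-0.0412), np.float64(-0.0332)]), (0.635, [np.float64(-0.0455), np.float64(-0.0282)]), (0.64, [np.float64(-0.0492), np.float64(-0.027)]), (0.66, [np.float64(-0.061), np.float64(-0.043)]), (0.67, [np.float64(-0.0618), np.float64(-0.0445)]), (0.68, [np.float64(-0.062), np.float64(-0.0445)]), (0.69, [np.float64(-0.063), np.float64(-0.046)]), (0.7, [np.float64(-0.063), np.float64(-0.046)]), (0.71, [np.float64(-0.0628), np.float64(-0.0465)]), (0.72, [np.float64(-0.063), np.float64(-0.0475)])]
5 [  657   109   140   438 32719] xmin 0.62325 [(0.63, [np.float64(-0.1965), np.float64(-0.1778)]), (0.635, [np.float64(-0.196), np.float64(-0.1743)]), (0.64, [np.float64(-0.1978), np.float64(-0.171)]), (0.66, [np.float64(-0.1812), np.float64(-0.1645)]), (0.67, [np.float64(-0.1812), np.float64(-0.1645)]), (0.68, [np.float64(-0.1818), np.float64(-0.165)]), (0.69, [np.float64(-0.182), np.float64(-0.1652)]), (0.7, [np.float64(-0.1835), np.float64(-0.1655)]), (0.71, [np.float64(-0.1835), np.float64(-0.1668)]), (0.72, [np.float64(-0.184), np.float64(-0.1658)])]
```

Request:
{"op": "send_rows", "data": {
  "moves": [
    [[0,0,0,-0.2,0,0,0.15],[0,0,0,-0.2,0,0,0.15],[0,0,0,-0.15,0,0,0.15],[0,0,0,-0.1,0,0,0.15],[0,0,0,0,0,0,0.15]]
  ]
}}

```text
time_s: 15.6
position: [0.5253, -0.0484, -0.0263]
tcp_rot: [[0.039, 0.999, -0.0], [0.999, -0.039, -0.0], [-0.0, -0.0, -1.0]]
force: [-0.1, 1.8, 0.5]
opening: 0.577
```

Request:
{"op": "send_rows", "data": {
  "moves": [
    [[0,0,0,1,0,0,0.15],[0,0,0,2,0,0,0.15],[0,0,0,0,0,-4,0.15],[0,0,0,0,0,-4,0.15],[0,0,0,0,0,-4,0.15]]
  ]
}}

```text
time_s: 16.1
position: [0.5262, -0.018, 0.0946]
tcp_rot: [[0.038, 0.999, -0.001], [0.999, -0.038, -0.0], [-0.0, -0.001, -1.0]]
force: [1.3, 0.1, 0.0]
opening: 0.572
```

Request:
{"op": "send_rows", "data": {
  "moves": [
    [[0,0,8.5,0,0,0,0.15],[0,0,8.5,0,0,0,0.15],[0,0,8.5,0,0,0,0.15],[0,0,8.5,0,0,0,0.15],[0,0,8.5,0,0,0,0.15]]
  ]
}}

```text
time_s: 16.6
position: [0.5266, -0.0183, 0.0938]
tcp_rot: [[0.708, 0.707, 0.0], [0.707, -0.708, -0.001], [-0.0, 0.001, -1.0]]
force: [-0.0, 0.0, 1.0]
opening: 0.573
```

Request:
{"op": "send_rows", "data": {
  "moves": [
    [[0,0,8.5,0,0,0,0.15],[0,0,8.5,0,0,0,0.15],[0,0,8.5,0,0,0,0.15],[0,0,8.5,0,0,0,0.15],[0,0,8.5,0,0,0,0.15]]
  ]
}}

```text
time_s: 17.1
position: [0.5265, -0.0183, 0.0937]
tcp_rot: [[0.999, 0.043, 0.0], [0.043, -0.999, -0.001], [0.0, 0.001, -1.0]]
force: [-0.3, 0.1, -0.0]
opening: 0.573
```

Request:
{"op": "send_rows", "data": {
  "moves": [
    [[0,0,4.7,0,0,0,0.15],[0,0,0,-3,3,0,0.15],[0,0,0,-3,3,0,0.15],[0,0,0,-2.5,2.5,0,0.15],[0,0,0,0,0,0,0.15]]
  ]
}}

```text
time_s: 17.6
position: [0.4354, -0.1017, 0.0936]
tcp_rot: [[0.999, -0.037, -0.003], [-0.037, -0.999, 0.0], [-0.003, -0.0, -1.0]]
force: [0.3, 0.2, -0.8]
opening: 0.576
```

```bash
python3 - <<'E'
from car import *
s=readout.read_state();print(s["position"],s["force"],s["tcp_rot"],s["joint_positions"])
r,im=carriage();print(r)
cv2.imwrite("pics/t9.png",rectify(im,camera_model("top"),0.03,.40,.76,-.28,.08,.6))
E
```

```text
[ 0.43540662 -0.10165381  0.0935997 ] [ 0.27517575  0.2105796  -0.79591574] [[ 9.99304584e-01 -3.71338105e-02 -3.38069830e-03]
 [-3.71327504e-02 -9.99310271e-01  3.75823663e-04]
 [-3.39232230e-03 -2.50027682e-04 -9.99994215e-01]] [-2.74606692e+01  2.61150837e+01  1.12169044e+02 -1.05144393e-01
  4.18977258e+01  6.47457809e+01]
((538.5902099609375, -106.68981170654297), (97.71388244628906, 69.57177734375), 88.45537567138672)
```

View pics/t9.png

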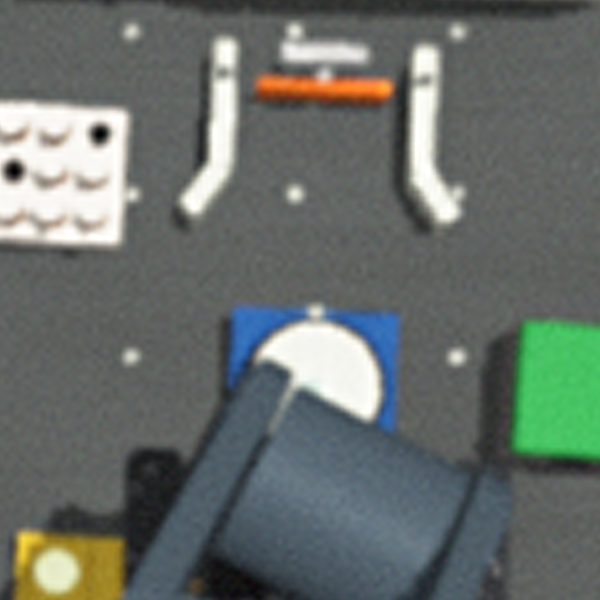

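The crop shows the nose edge from (231,308) to (400,313). That puts the carriage at about (0.524, -0.108) with a heading of -1.7°, and the dock line there has y ≈ -0.108 and a heading of about -2°. It is well aligned. Lowering behind it and pushing in.

Request:
{"op": "send_rows", "data": {
  "moves": [
    [[0,0,0,0,0.3,4,0.15],[0,0,0,0,0,4,0.15],[0,0,0,0,0,2.5,0.15],[0,0,0,0,0,1.2,0.15],[0,0,0,0,0,0.2,0.15]]
  ]
}}

```text
time_s: 18.15
position: [0.439, -0.1026, -0.0269]
tcp_rot: [[0.999, -0.032, -0.002], [-0.032, -0.999, 0.001], [-0.002, -0.001, -1.0]]
force: [-0.4, -0.3, 1.1]
opening: 0.579
```

Request:
{"op": "send_rows", "data": {
  "moves": [
    [[0,0,0,0.4,0,0,0.15],[0,0,0,0.6,0,0,0.15],[0,0,0,0.6,0,0,0.15],[0,0,0,0.6,0,0,0.15],[0,0,0,0.3,0,0,0.15]]
  ]
}}

```text
time_s: 18.65
position: [0.4643, -0.1046, -0.0246]
tcp_rot: [[0.999, -0.033, 0.0], [-0.033, -0.999, -0.0], [0.0, 0.0, -1.0]]
force: [-3.5, -2.4, 0.9]
opening: 0.578
```

Request:
{"op": "send_rows", "data": {
  "moves": [
    [[0,0,0,0.3,0,0,0.15],[0,0,0,0.4,0,0,0.15],[0,0,0,0.5,0,0,0.15],[0,0,0,0.5,0,0,0.15],[0,0,0,0.5,0,0,0.15]]
  ]
}}

```text
time_s: 19.15
position: [0.4856, -0.1049, -0.0253]
tcp_rot: [[0.999, -0.034, -0.001], [-0.034, -0.999, 0.0], [-0.001, -0.0, -1.0]]
force: [-4.3, 0.3, 0.6]
opening: 0.576
```

Request:
{"op": "send_rows", "data": {
  "moves": [
    [[0,0,0,0.5,0,0,0.15],[0,0,0,0.6,0,0,0.15],[0,0,0,0.6,0,0,0.15],[0,0,0,0.6,0,0,0.15],[0,0,0,0.6,0,0,0.15]]
  ]
}}

```text
time_s: 19.65
position: [0.5156, -0.1063, -0.0254]
tcp_rot: [[0.999, -0.034, 0.001], [-0.034, -0.999, -0.0], [0.001, 0.0, -1.0]]
force: [-1.4, -0.0, -1.4]
opening: 0.575
```

```bash
python3 - <<'E'
from car import *
s=readout.read_state();print(s["position"],s["force"],s["moment"])
print(carriage()[0])
E
```

```text
[ 0.51557204 -0.10629363 -0.02536241] [-1.36379664 -0.04977449 -1.43949327] [-0.04979493  0.50993314 -0.0108518 ]
((607.97119140625, -109.98202514648438), (95.1936264038086, 32.13916015625), 89.15621185302734)
```

Request:
{"op": "send_rows", "data": {
  "moves": [
    [[0,0,0,0.5,0.02,0,0.15],[0,0,0,0.6,0.02,0,0.15],[0,0,0,0.6,0.02,0,0.15],[0,0,0,0.6,0.02,0,0.15],[0,0,0,0.6,0,0,0.15]]
  ]
}}

```text
time_s: 20.2
position: [0.5442, -0.108, -0.0252]
tcp_rot: [[0.999, -0.034, 0.0], [-0.034, -0.999, -0.0], [0.0, 0.0, -1.0]]
force: [-3.3, 0.6, 0.9]
opening: 0.576
```

Request:
{"op": "send_rows", "data": {
  "moves": [
    [[0,0,0,0.5,0,0,0.15],[0,0,0,0.5,0,0,0.15],[0,0,0,0.5,0,0,0.15],[0,0,0,0.5,0,0,0.15],[0,0,0,0.4,0,0,0.15]]
  ]
}}

```text
time_s: 20.7
position: [0.5683, -0.1088, -0.0252]
tcp_rot: [[0.999, -0.034, 0.001], [-0.034, -0.999, -0.0], [0.001, 0.0, -1.0]]
force: [-3.4, 0.7, 0.8]
opening: 0.576
```

```bash
python3 - <<'E'
from car import *
s=readout.read_state();print(s["position"],s["force"],s["moment"])
m=camera_model("top");im=capture("top")
R=rectify(im,m,.033,.58,.76,-.22,0.0,.4)
cv2.imwrite("pics/t10.png",R)
E
```

```text
[ 0.56826524 -0.10879343 -0.02523607] [-3.40958164  0.66734616  0.84346304] [ 0.01262645  0.70966761 -0.00115927]
```

Request:
{"op": "send_rows", "data": {
  "moves": [
    [[0,0,0,0.3,0,0,0.15],[0,0,0,0.3,0,0,0.15],[0,0,0,0.3,0,0,0.15],[0,0,0,0.2,0,0,0.15],[0,0,0,0.2,0,0,0.15]]
  ]
}}

```text
time_s: 21.25
position: [0.5804, -0.1091, -0.0252]
tcp_rot: [[0.999, -0.034, -0.001], [-0.034, -0.999, 0.0], [-0.001, -0.0, -1.0]]
force: [-4.0, 0.6, 1.8]
opening: 0.575
```

Request:
{"op": "send_rows", "data": {
  "moves": [
    [[0,0,0,0.1,0,0,0.15],[0,0,0,0.1,0,0,0.15],[0,0,0,0.1,0,0,0.15],[0,0,0,0.1,0,0,0.15],[0,0,0,0.1,0,0,0.15]]
  ]
}}

```text
time_s: 21.75
position: [0.5855, -0.1093, -0.0252]
tcp_rot: [[0.999, -0.034, -0.0], [-0.034, -0.999, 0.0], [-0.0, -0.0, -1.0]]
force: [-5.1, -0.0, 3.2]
opening: 0.573
```

Request:
{"op": "send_rows", "data": {
  "moves": [
    [[0,0,0,0.1,0,0,0.15],[0,0,0,0.1,0,0,0.15],[0,0,0,0.1,0,0,0.15],[0,0,0,0.1,0,0,0.15],[0,0,0,0,0,0,0.15]]
  ]
}}

```text
time_s: 22.25
position: [0.5899, -0.1095, -0.0252]
tcp_rot: [[0.999, -0.034, 0.001], [-0.034, -0.999, -0.0], [0.001, 0.0, -1.0]]
force: [-3.4, 0.3, 1.3]
opening: 0.574
```

Request:
{"op": "send_rows", "data": {
  "moves": [
    [[0,0,0,0.1,0,0,0.15],[0,0,0,0.1,0,0,0.15],[0,0,0,0.1,0,0,0.15],[0,0,0,0.05,0,0,0.15],[0,0,0,0.05,0,0,0.15]]
  ]
}}

```text
time_s: 22.75
position: [0.5935, -0.1096, -0.0252]
tcp_rot: [[0.999, -0.034, -0.0], [-0.034, -0.999, -0.0], [-0.0, 0.0, -1.0]]
force: [-4.8, -0.0, 3.1]
opening: 0.573
```

```bash
python3 - <<'E'
from rig import *
s=readout.read_state();print(s["position"],s["force"],s["moment"])
E
```

```text
[ 0.59347595 -0.10958206 -0.02523426] [-4.83064761 -0.01311168  3.12625513] [-0.02822503  0.9423238  -0.02805838]
```

Request:
{"op": "send_rows", "data": {
  "moves": [
    [[0,0,0,0.1,0,0,0.15],[0,0,0,0.1,0,0,0.15],[0,0,0,0.05,0,0,0.15],[0,0,0,0.05,0,0,0.15],[0,0,0,0,0,0,0.15]]
  ]
}}

```text
time_s: 23.25
position: [0.5956, -0.1096, -0.0252]
tcp_rot: [[0.999, -0.034, -0.002], [-0.034, -0.999, 0.0], [-0.002, -0.0, -1.0]]
force: [-6.8, 0.5, 5.3]
opening: 0.576
```

```bash
python3 - <<'E'
from rig import *
s=readout.read_state();print(s["position"],s["force"],s["moment"])
E
```

```text
[ 0.59559242 -0.10963632 -0.02524261] [-6.75280226  0.45691795  5.25612326] [-0.1172072   1.16997809 -0.05377626]
```

The force is rising, so the stop is at a TCP x of about 0.5945. Pressing on in small steps.

Request:
{"op": "send_rows", "data": {
  "moves": [
    [[0,0,0,0.05,0,0,0.15],[0,0,0,0.05,0,0,0.15],[0,0,0,0.05,0,0,0.15],[0,0,0,0.05,0,0,0.15],[0,0,0,0,0,0,0.15]]
  ]
}}

```text
time_s: 23.75
position: [0.5961, -0.1095, -0.0253]
tcp_rot: [[0.999, -0.034, -0.005], [-0.034, -0.999, 0.001], [-0.005, -0.001, -1.0]]
force: [-9.1, -0.3, 7.4]
opening: 0.578
```

```bash
python3 - <<'E'
from rig import *
s=readout.read_state();print(s["position"],s["force"],s["moment"])
E
```

```text
[ 0.5961337  -0.10947384 -0.02525869] [-9.09757432 -0.34431808  7.37727631] [-0.28353042  1.58160238 -0.14785592]
```

Request:
{"op": "send_rows", "data": {
  "moves": [
    [[0,0,0,0,0,-0.05,0.15],[0,0,0,0,0,-0.05,0.15],[0,0,0,0,0,0,0.15],[0,0,0,0,0,0,0.15],[0,0,0,0,0,0,0.15]]
  ]
}}

```text
time_s: 24.25
position: [0.5967, -0.1094, -0.0251]
tcp_rot: [[0.999, -0.034, -0.004], [-0.034, -0.999, 0.001], [-0.004, -0.001, -1.0]]
force: [-6.3, -1.0, -0.6]
opening: 0.576
```

```bash
python3 - <<'E'
from rig import *
s=readout.read_state();print(s["position"],s["force"],s["moment"])
E
```

```text
[ 0.59674776 -0.10937336 -0.02513982] [-6.33468328 -1.04629628 -0.56667675] [-0.13745067  1.19038257 -0.15069225]
```

Request:
{"op": "send_rows", "data": {
  "moves": [
    [[0,0,0,0.05,0,-0.02,0.15],[0,0,0,0.05,0,-0.02,0.15],[0,0,0,0.05,0,-0.02,0.15],[0,0,0,0.05,0,-0.02,0.15],[0,0,0,0,0,0,0.15]]
  ]
}}

```text
time_s: 24.75
position: [0.5974, -0.1093, -0.025]
tcp_rot: [[0.999, -0.035, -0.006], [-0.035, -0.999, 0.002], [-0.007, -0.002, -1.0]]
force: [-7.9, -1.8, -1.8]
opening: 0.572
```

```bash
python3 - <<'E'
from rig import *
s=readout.read_state();print(s["position"],s["force"],s["moment"])
E
```

```text
[ 0.59737982 -0.10927861 -0.02496077] [-7.85315213 -1.79524227 -1.75963051] [-0.25691819  1.35765817 -0.23999949]
```

Request:
{"op": "send_rows", "data": {
  "moves": [
    [[0,0,0,0.06,0,0,0.15],[0,0,0,0.06,0,0,0.15],[0,0,0,0.06,0,0,0.15],[0,0,0,0.06,0,0,0.15],[0,0,0,0.06,0,0,0.15]]
  ]
}}

```text
time_s: 25.25
position: [0.5977, -0.1091, -0.025]
tcp_rot: [[0.999, -0.034, -0.012], [-0.034, -0.999, 0.003], [-0.012, -0.002, -1.0]]
force: [-11.8, -2.3, 2.7]
opening: 0.576
```

```bash
python3 - <<'E'
from rig import *
s=readout.read_state();print(s["position"],s["force"],s["moment"],s["tcp_rot"][:,2])
E
```

```text
[ 0.59767092 -0.1091404  -0.02504912] [-11.80275705  -2.32163291   2.66911983] [-0.54495895  2.22612768 -0.36284614] [-0.01185793  0.0026475  -0.99992619]
```

Request:
{"op": "send_rows", "data": {
  "moves": [
    [[0,0,0,0.05,0,-0.02,0.15],[0,0,0,0.05,0,-0.02,0.15],[0,0,0,0.05,0,-0.02,0.15],[0,0,0,0,0,0,0.15],[0,0,0,0,0,0,0.15]]
  ]
}}

```text
time_s: 25.75
position: [0.5984, -0.1091, -0.025]
tcp_rot: [[0.999, -0.034, -0.013], [-0.034, -0.999, 0.003], [-0.013, -0.003, -1.0]]
force: [-12.3, -3.5, 0.1]
opening: 0.574
```

```bash
python3 - <<'E'
from rig import *
s=readout.read_state();print(s["position"],s["force"],s["moment"],s["tcp_rot"][:,2])
E
```

```text
[ 0.59837952 -0.10908927 -0.0249509 ] [-12.26400715  -3.47146541   0.10158935] [-0.58709619  2.13975024 -0.40460531] [-0.01335796  0.00304075 -0.99990615]
```

Request:
{"op": "send_rows", "data": {
  "moves": [
    [[0,0,0,0.06,0.05,0,0.15],[0,0,0,0.06,0.05,-0.02,0.15],[0,0,0,0.04,0,0,0.15],[0,0,0,0,0,0,0.15],[0,0,0,0,0,0,0.15]]
  ]
}}

```text
time_s: 26.25
position: [0.5985, -0.1092, -0.0249]
tcp_rot: [[0.999, -0.034, -0.016], [-0.034, -0.999, 0.004], [-0.016, -0.004, -1.0]]
force: [-13.9, -0.7, 1.5]
opening: 0.572
```

```bash
python3 - <<'E'
from rig import *
s=readout.read_state();print(s["position"],s["force"],s["moment"],s["tcp_rot"][:,2])
E
```

```text
[ 0.59849869 -0.10923128 -0.02493185] [-13.94421694  -0.66390281   1.51051537] [-0.41791017  2.42815311 -0.24511738] [-0.01628083  0.0043364  -0.99985805]
```

About 14 N in total against about 3.7 N of sliding force. Holding for half a second, then backing off slowly.

Request:
{"op": "send_rows", "data": {
  "moves": [
    [[0,0,0,0,0,0,0.15],[0,0,0,0,0,0,0.15],[0,0,0,0,0,0,0.15],[0,0,0,0,0,0,0.15],[0,0,0,0,0,0,0.15]]
  ]
}}

```text
time_s: 26.75
position: [0.5985, -0.1092, -0.025]
tcp_rot: [[0.999, -0.034, -0.016], [-0.034, -0.999, 0.004], [-0.016, -0.004, -1.0]]
force: [-13.7, -1.1, 0.9]
opening: 0.58
```

Request:
{"op": "send_rows", "data": {
  "moves": [
    [[0,0,0,-0.1,0,0,0.15],[0,0,0,-0.1,0,0,0.15],[0,0,0,-0.1,0,0,0.15],[0,0,0,-0.1,0,0,0.15],[0,0,0,-0.1,0,0,0.15]]
  ]
}}

```text
time_s: 27.25
position: [0.5976, -0.1094, -0.0246]
tcp_rot: [[0.999, -0.034, -0.008], [-0.034, -0.999, 0.003], [-0.008, -0.003, -1.0]]
force: [-6.5, 1.0, -2.7]
opening: 0.572
```

Request:
{"op": "send_rows", "data": {
  "moves": [
    [[0,0,0,-0.1,0,0,0.15],[0,0,0,-0.1,0,0,0.15],[0,0,0,-0.1,0,0,0.15],[0,0,0,-0.1,0,0,0.15],[0,0,0,-0.1,0,0,0.15]]
  ]
}}

```text
time_s: 27.75
position: [0.5969, -0.1107, -0.0229]
tcp_rot: [[0.999, -0.034, 0.001], [-0.034, -0.999, 0.0], [0.001, -0.0, -1.0]]
force: [-3.0, 0.9, -1.2]
opening: 0.574
```

Request:
{"op": "send_rows", "data": {
  "moves": [
    [[0,0,0,-0.1,0,0,0.15],[0,0,0,-0.2,0,0,0.15],[0,0,0,-0.2,0,0,0.15],[0,0,0,-0.3,0,0,0.15],[0,0,0,-0.4,0,0,0.15]]
  ]
}}

```text
time_s: 28.25
position: [0.5856, -0.1108, -0.0221]
tcp_rot: [[0.999, -0.034, 0.003], [-0.034, -0.999, -0.001], [0.003, 0.001, -1.0]]
force: [-1.1, -1.4, -0.5]
opening: 0.572
```

Request:
{"op": "send_rows", "data": {
  "moves": [
    [[0,0,0,-1,0,0,0.15],[0,0,0,-2,0,0,0.15],[0,0,0,-2,0,0,0.15],[0,0,0,-2,0,0,0.15],[0,0,0,0,0,0,0.15]]
  ]
}}

```text
time_s: 28.75
position: [0.5102, -0.1066, -0.0228]
tcp_rot: [[0.999, -0.035, -0.006], [-0.035, -0.999, 0.002], [-0.006, -0.002, -1.0]]
force: [0.7, 0.3, -0.9]
opening: 0.576
```

```bash
python3 - <<'E'
from car import *
s=readout.read_state();print(s["position"],s["force"])
m=camera_model("top");im=capture("top")
R=rectify(im,m,.03,.56,.76,-.23,0.02,.5)
S=capture("scene");ms=camera_model("scene")
p=proj(ms,np.array([.65,-.11,.03]))[0].astype(int)
a=cv2.resize(R,(500,400)); b=cv2.resize(S[p[1]-75:p[1]+75,p[0]-55:p[0]+55],None,fx=2.66,fy=2.66,interpolation=cv2.INTER_CUBIC)
o=np.zeros((400,800,3),np.uint8);o[:,:500]=a;h=min(400,b.shape[0]);w=min(300,b.shape[1]);o[:h,500:500+w]=b[:h,:w]
cv2.imwrite("pics/f.png",o)
print(spot_in("top","carriage"))
b=cv2.inRange(cv2.cvtColor(im,cv2.COLOR_BGR2HSV),(100,120,50),(125,255,255)); b[:165]=0
P=unproj(m,cv2.findNonZero(b)[:,0],.03)[:,:2].astype(np.float32)*1000;print(cv2.minAreaRect(P),cv2.boxPoints(cv2.minAreaRect(P)).round(1).tolist())
E
```

```text
[ 0.51023209 -0.10661815 -0.02282556] [ 0.73046063  0.27619012 -0.90715621]
[{'location': [0.6478, -0.1141, 0.0589], 'p': 0.83}, {'location': [0.4094, 0.3353, 0.0584], 'p': 0.73}, {'location': [0.769, 0.1487, 0.0596], 'p': 0.64}]
((655.08935546875, -112.77421569824219), (99.32244110107422, 100.80348205566406), 89.10501098632812) [[603.9000244140625, -161.60000610351562], [704.7000122070312, -163.1999969482422], [706.2999877929688, -63.900001525878906], [605.5, -62.29999923706055]]
```

```bash
python3 -c "
from rig import *
print(bot.hand_in(), readout.read_state()['time_s'])"
```

```text
the job is handed in; nothing more can be done
the job is handed in; nothing more can be done
```

I handed the job in with the carriage docked and pressed on the stop. `hand_in` reports no verdict, so success isn't confirmed.

- **Route:** I pushed the blue carriage sideways through the lane between the rack and the tray, then nose first into the dock. Nothing suggested contact with the rack, tray or tip box.
- **Pressing on the stop:** The force started to rise at a TCP x of about 0.595. I held about 14 N in total for over 0.5 s, against about 3.7 N to slide the carriage, so roughly 10 N on the stop. Then I backed off slowly until the fingers were about 85 mm clear.
- **Last check (top camera):** The carriage was at (0.655, -0.113), about 29 mm inside the mouth, on the centre line to about 1 mm and within about 1° of the dock's direction. I judge that it still touches the stop from its nose position and the slow release. I did not measure that contact.

**What disagreed or failed:**
- **TCP height wrong:** The reported TCP was about 36 mm lower than the real fingertips. The first push therefore ran over the base and moved the carriage by its drum; it stayed flat. I backed off, lowered the fingers step by step (reported z went below zero without touching the bench), and pushed on the base after that.
- **Final picture not seen:** The viewer had reached its 12-picture limit, so the last check rests on the measured outline alone.

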